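# Strip the centrifuge rotor and collect the load for washing

## Robot

A 6-joint arm with a two-finger parallel gripper is mounted at the origin on the work surface. World frame = base frame: x ahead of the robot, y to its left, z up, the work surface at z = 0. Lengths are in m, angles in rad, forces in N, time in s.
With the tool pointing down it reaches from about 0.4 to 0.825 m from the base axis. Payload 7 kg.
Tool frame: the origin (TCP) lies at the very end of the fingers, on their centre line; the grasp point (between the pads) lies 19 mm behind it (arm.grasp_offset is the distance from the TCP to the grasp point, in m); z points along the fingers, y is the line along which they close (so a half turn about z gives the same grasp; the last joint's range is limited). The gripper opens to 88 mm and grips with 3 to 60 N. Pads are 19 mm wide; open, the fingers measure 130 mm over their backs; the gripper's body (78 mm by 193 mm) begins 47 mm behind the grasp point.
Start: joints at [1.522, 0.359, 0.012, 0, -1.224, -0.288], TCP at [0.223, 0.637, 0.227] pointing down, gripper open.
Joint ranges: [-3.07, 3.07], [-1.43, 2.12], [-1.02, 1.25], [-3.03, 1.67], [-3.05, -0], [-3.03, 3.03]. Speed limits (rad/s): [2.39, 2.39, 3.01, 3.14, 3.14, 3.14].

## Interface

Orientations are given as [roll, pitch, yaw] about the fixed x, y, z axes, in that order (R = Rz(yaw) Ry(pitch) Rx(roll)).
In Python, from station import get_state, cams, arm, nets gives the robot as it stands.
- The arm moves only by the shell command python3 -m creep 'ROWS' [FORCE]. ROWS is a JSON object of lists of equal length, an entry for each row: "translation": the shift along the world's x, y, z in mm, a list of three; "spin": the turn about the world's z in rad; "gripper": the opening, from 0 (shut) to 1 (fully open). In form: {"translation": [[dx, dy, dz], ...], "spin": [spin, ...], "gripper": [gripper, ...]}. A call has 1 to 8 rows; each row shifts and turns the commanded pose from where the row before left it; what a row does not reach is not made up. A row lasts 1/10 s, in which the tool goes at most 50 mm and 8.59 degrees, less where a joint would pass 70% of its speed; a pose out of reach is approached as far as the arm can. A call is refused whole if a number of a shift passes 50 or a number of a turn 0.15, either way. A call with a gripper value outside its range is refused whole. The fingers move at their own pace and stop on an object; FORCE is the grip in N (left out, the last holds). Time passes only in rows, so rows that do not move let the fingers close. It gives the time, the measured TCP pose, the force, the opening and the grip force at its end, in the units of the state.
- get_state(): the state, without advancing time (a new reading comes with each control period).
- cams.grab_frame(name): name is "side" or "top"; returns a dict with "img" (384x512x3 uint8, red, green, blue), "mtx" (3x3 intrinsics, pixels), "R" (3x3) and "t" (3): a world point X has camera coordinates R X + t. Camera axes: x right, y down, z forward; pixel columns grow to the right and rows downward; lengths in m; the calibration is good to about 2 mm. A picture is of the moment at which its call begins. There is no depth.
- arm.job_done(): hands the job in; it is judged then, once.
Trained networks look in the newest picture that a camera, given by its name, has taken for a name from the list of things; names that differ only in an ending like _2 or _b are one class to them, and where a whole thing is asked for, a point or a joint stands for the part that bears it (a point fixed in the world has none). Each returns a list of dicts, best first, with "confidence" (0 to 1); they miss things now and then, are a little off and sometimes report something else, mostly with a low value. They report only what shows in the picture. A call takes as long as a camera call. They do not tell look-alikes from the thing itself.
- nets.search_frame(camera, label): "centre" ([x, y, z] in m, in world coordinates, good to about 4 mm: the middle of the surface that is visible of it).
- nets.pinpoint(camera, label): "centre" ([x, y, z] in m, in world coordinates, good to about 4 mm: a listed point, or the origin of a listed thing).
The state is a dict: "t": time; "q": joint angles; "qd": joint speeds; "joint_efforts": joint torques, N m; "eef_pos": TCP position; "ee_rot": TCP orientation; "force": force on the tool from outside, world axes, zero at the start; "moment": the same for the moment, N m; "width": finger opening in m; "gripper_force": force on a finger pad.
Only numpy, scipy, OpenCV 4.12 (cv2) and the standard library are available. Lean on these libraries where they do the work, as an engineer would, in place of code of your own. Each camera call takes 0.05 s, during which the arm holds its last target. There are 200 camera calls.

## Task

Turn the rotor drive's isolator fully off before you touch any tube insert. Then lift every white tube insert out of the rotor's buckets and pick every capped sample tube (round, with six-sided cap and foot) out of the mixed crate, and set them all down inside the steel wash tray, either standing or lying. Leave the flask, jar and key in the crate and do not disturb the things standing around, and only when the whole load is in the tray turn the isolator fully back on.

Things in the scene. Friction and masses are not known exactly. Their poses are not given: they have to be found in the camera images.
- rotor: Fixed rotor on a grey plinth disc, 130 mm radius, 20 mm high, with an aluminium cross (hub top 63 mm up) and four open dark-blue round buckets. Origin: centre of the disc's underside, on the bench; z up. Bucket axes are 82 mm out along +x, +y, -x, -y of this frame; bore 74 mm, outside 84 mm, inner floor 25 mm and rim 75 mm above the bench.
- tray: Fixed open stainless-steel wash tray, 236 (x) by 258 (y) by 32 mm high, walls and floor 4 mm. Origin: centre of its underside, on the bench; z up.
- crate: Fixed open grey plastic crate with mixed labware, 242 (x) by 262 (y) by 50 mm high, walls and floor 6 mm. Origin: centre of its underside, on the bench; z up.
- isolator_box: Isolator housing: fixed grey drum with a black face, 76 mm across, 58 mm high. Origin: centre of its underside on the bench, on the handle's axis; z up. On the face's edge a small white ring (OFF mark) lies towards its +x, a short white stroke (ON mark) 60 deg counter-clockwise from it seen from above.
- isolator (a joint): Isolator handle angle about the upright axis of its drum: 0 = OFF (nose at the ring), 1.047 rad = ON (nose at the stroke); it grows counter-clockwise seen from above. Hard stops at both ends; stiff (about 0.1 N m), it stays where it is left, so turn it fully to the stop.
- isolator_grip (a point): Middle of the isolator handle's grip bar, on the turning axis, 85 mm above the bench; x points along the bar to its narrower nose, z up; it turns with the handle. The bar is 62 mm long, 14 mm wide (9.5 mm at the nose) and 30 mm high (70 to 100 mm above the bench), on a 36 mm boss.
- insert0: White moulded tube insert: eight-lobed octagonal prism, 60 mm across flats, 65 mm across corners, 95 mm high, 0.15 kg; starts standing loose in a rotor bucket, its top 45 mm above the rim. Origin: centre of its underside; z along its height to the holed top; x square to one of its flats (flats every 45 deg). It may be absent.
- insert0_mid (a point): Centre of insert0, 47.5 mm up from its underside; axes as the body.
- insert1: White moulded tube insert: eight-lobed octagonal prism, 60 mm across flats, 65 mm across corners, 95 mm high, 0.15 kg; starts standing loose in a rotor bucket, its top 45 mm above the rim. Origin: centre of its underside; z along its height to the holed top; x square to one of its flats (flats every 45 deg). It may be absent.
- insert1_mid (a point): Centre of insert1, 47.5 mm up from its underside; axes as the body.
- insert2: White moulded tube insert: eight-lobed octagonal prism, 60 mm across flats, 65 mm across corners, 95 mm high, 0.15 kg; starts standing loose in a rotor bucket, its top 45 mm above the rim. Origin: centre of its underside; z along its height to the holed top; x square to one of its flats (flats every 45 deg). It may be absent.
- insert2_mid (a point): Centre of insert2, 47.5 mm up from its underside; axes as the body.
- insert3: White moulded tube insert: eight-lobed octagonal prism, 60 mm across flats, 65 mm across corners, 95 mm high, 0.15 kg; starts standing loose in a rotor bucket, its top 45 mm above the rim. Origin: centre of its underside; z along its height to the holed top; x square to one of its flats (flats every 45 deg). It may be absent.
- insert3_mid (a point): Centre of insert3, 47.5 mm up from its underside; axes as the body.
- tube0: Capped white sample tube: round 30 mm body, six-sided cap (34 mm across flats, 18 mm long) at one end, six-sided foot (34 mm, 8 mm long) at the other, 96 mm long in all, 80 g; starts lying in the crate. Origin: its centre (17 mm above what it lies on); x along it towards the cap. It may be absent.
- tube1: Capped white sample tube: round 30 mm body, six-sided cap (34 mm across flats, 18 mm long) at one end, six-sided foot (34 mm, 8 mm long) at the other, 96 mm long in all, 80 g; starts lying in the crate. Origin: its centre (17 mm above what it lies on); x along it towards the cap. It may be absent.
- tube2: Capped white sample tube: round 30 mm body, six-sided cap (34 mm across flats, 18 mm long) at one end, six-sided foot (34 mm, 8 mm long) at the other, 96 mm long in all, 80 g; starts lying in the crate. Origin: its centre (17 mm above what it lies on); x along it towards the cap. It may be absent.
- flask: Square white flask lying in the crate, body 74 by 44 by 44 mm with a 26 mm round neck, 94 mm long; stays in the crate. Origin: about its middle, underside; x towards the neck.
- jar: Squat round white jar standing in the crate, 58 mm across, 48 mm high; stays in the crate. Origin: centre of its underside.
- key: Steel T-shaped rotor key lying in the crate, 84 mm long, crossbar 56 mm, 14 mm thick; stays in the crate. Origin: about its middle, underside; x towards the crossbar.
- reagent: Bystander: amber bottle, 54 mm across, 120 mm high. Origin: centre of its underside.
- beaker: Bystander: steel cup, 68 mm across, 80 mm high. Origin: centre of its underside.
- tipbox: Bystander: closed grey box, 85 by 120 by 60 mm. Origin: centre of its underside.
Things that resemble listed ones, but are neither listed nor needed, are in the scene too. Leave any red look-alike of the isolator_box alone.

How it is judged:
On the way, in this order (a step that is already met when the one before it is completed fails the run):
1. the isolator is turned off (value of joint isolator below 0.12 rad), for 0.2 s.
2. every insert and every capped tube rests inside the wash tray while the isolator is off (x of insert0_mid in the frame of tray between -0.115 and 0.115 m and y of insert0_mid in the frame of tray between -0.126 and 0.126 m and z of each of insert0_mid, insert1_mid, insert2_mid, insert3_mid, tube0, tube1, tube2 in the frame of tray below 0.085 m and linear speed of each of insert0, insert1, insert2, insert3, tube0, tube1, tube2 below 0.03 m/s and x of insert1_mid in the frame of tray between -0.115 and 0.115 m and y of insert1_mid in the frame of tray between -0.126 and 0.126 m and x of insert2_mid in the frame of tray between -0.115 and 0.115 m and y of insert2_mid in the frame of tray between -0.126 and 0.126 m and x of insert3_mid in the frame of tray between -0.115 and 0.115 m and y of insert3_mid in the frame of tray between -0.126 and 0.126 m and x of tube0 in the frame of tray between -0.115 and 0.115 m and y of tube0 in the frame of tray between -0.126 and 0.126 m and x of tube1 in the frame of tray between -0.115 and 0.115 m and y of tube1 in the frame of tray between -0.126 and 0.126 m and x of tube2 in the frame of tray between -0.115 and 0.115 m and y of tube2 in the frame of tray between -0.126 and 0.126 m and value of joint isolator below 0.12 rad), for 0.2 s.
3. the isolator is turned back on (value of joint isolator above 0.92 rad), for 0.2 s.
At the end, for the whole second after the job is handed in: Every insert and capped tube present rests (under 30 mm/s) with its centre inside the wash tray walls (115 mm in x, 126 mm in y of its middle) and under 85 mm above its underside; flask, jar and key are in the crate, origins within 60 mm of its underside; isolator above 0.92 rad (ON) (x of insert0_mid in the frame of tray between -0.115 and 0.115 m and y of insert0_mid in the frame of tray between -0.126 and 0.126 m and z of each of insert0_mid, insert1_mid, insert2_mid, insert3_mid, tube0, tube1, tube2 in the frame of tray below 0.085 m and linear speed of each of insert0, insert1, insert2, insert3, tube0, tube1, tube2 below 0.03 m/s and x of insert1_mid in the frame of tray between -0.115 and 0.115 m and y of insert1_mid in the frame of tray between -0.126 and 0.126 m and x of insert2_mid in the frame of tray between -0.115 and 0.115 m and y of insert2_mid in the frame of tray between -0.126 and 0.126 m and x of insert3_mid in the frame of tray between -0.115 and 0.115 m and y of insert3_mid in the frame of tray between -0.126 and 0.126 m and x of tube0 in the frame of tray between -0.115 and 0.115 m and y of tube0 in the frame of tray between -0.126 and 0.126 m and x of tube1 in the frame of tray between -0.115 and 0.115 m and y of tube1 in the frame of tray between -0.126 and 0.126 m and x of tube2 in the frame of tray between -0.115 and 0.115 m and y of tube2 in the frame of tray between -0.126 and 0.126 m and x of flask in the frame of crate between -0.118 and 0.118 m and y of flask in the frame of crate between -0.128 and 0.128 m and z of each of flask, jar, key in the frame of crate below 0.06 m and x of jar in the frame of crate between -0.118 and 0.118 m and y of jar in the frame of crate between -0.128 and 0.128 m and x of key in the frame of crate between -0.118 and 0.118 m and y of key in the frame of crate between -0.128 and 0.128 m and value of joint isolator above 0.92 rad); the robot touches nothing.
It fails at once if an insert is touched by the fingers while the isolator is not off (value of joint isolator above 0.3 rad and (contact force between the fingers and insert0 above 1 N or contact force between the fingers and insert1 above 1 N or contact force between the fingers and insert2 above 1 N or contact force between the fingers and insert3 above 1 N)).
It fails at once if a bystander is moved more than 40 mm or tipped over (distance of any of reagent, beaker, tipbox from where it was at the start of the episode above 0.04 m or angle between any of reagent, beaker, tipbox's own z axis and vertical above 0.6 rad).
Of insert0, insert1, insert2, insert3 only 2 to 3 are there at a start; the rules pass over those that are not, and their reading is None.
Of tube0, tube1, tube2 only 2 to 3 are there at a start; the rules pass over those that are not, and their reading is None.
At some moment in a run one of tube0, tube1, tube2 may be knocked a few centimetres aside while the robot is not near it.
Once in a run the grip may slacken for a moment while it holds something.
It also fails if it takes over 210 s, if anything falls off the work surface, if the arm or the gripper's body presses on something with over 40 N, if the wrist force passes 120 N, or if a joint passes its speed limit or range.

## Working session

There is one attempt and no reset: what is moved stays moved. The work goes in short steps, Python scripts to look and compute and a shell command to move; the robot and the scene stay as the last step left them, time stands still between calls to the robot, and variables do not carry over. Pictures are saved under pics/ and viewed, at most 14 in all, crops included, and the job is handed in when it is done.

```bash
ls; mkdir -p pics; cat > h.py <<'E'
from station import get_state, cams, arm, nets
import numpy as np, cv2
def shot(c,f,crop=None,s=1.5):
    d=cams.grab_frame(c); im=d["img"]
    if crop: im=im[crop[1]:crop[3],crop[0]:crop[2]]
    cv2.imwrite("pics/"+f,cv2.resize(im[:,:,::-1],None,fx=s,fy=s)); return d
def ray(d,u,v,z):
    K,R,t=map(np.array,(d["mtx"],d["R"],d["t"])); c=-R.T@t; w=R.T@np.linalg.solve(K,[u,v,1]); return c+w*(z-c[2])/w[2]
def proj(d,X):
    p=np.array(d["mtx"])@(np.array(d["R"])@np.array(X)+np.array(d["t"])); return p[:2]/p[2]
E
python3 - <<'E'
from h import *
d=shot("top","t0.png");e=shot("side","s0.png")
for l in "rotor tray crate isolator_box isolator_grip insert0_mid tube0 flask jar key reagent beaker tipbox".split():
    for c,D in (("top",d),("side",e)):
        for r in nets.pinpoint(c,l):
            if r["confidence"]>.25: print(l,c,np.round(r["centre"],3),round(r["confidence"],2),proj(D,r["centre"]).round())
print(get_state())
E
```

```text
pics
rotor top [ 0.616 -0.01   0.002] 0.68 [256. 172.]
rotor side [ 0.617 -0.008 -0.001] 0.57 [243. 191.]
tray top [ 0.523 -0.321  0.001] 0.96 [363. 205.]
tray side [ 0.525 -0.327  0.001] 0.78 [334. 144.]
tray side [0.507 0.325 0.004] 0.36 [182. 301.]
crate top [0.561 0.234 0.005] 0.68 [172. 189.]
crate top [0.508 0.326 0.001] 0.62 [139. 207.]
crate side [ 0.508  0.325 -0.001] 0.71 [181. 302.]
isolator_box top [0.327 0.118 0.005] 0.76 [209. 272.]
isolator_box top [ 0.378 -0.123  0.001] 0.69 [295. 255.]
isolator_box top [0.42  0.005 0.001] 0.64 [250. 239.]
isolator_box side [ 0.378 -0.116  0.001] 0.94 [336. 211.]
isolator_box side [ 0.423 -0.     0.003] 0.82 [297. 229.]
isolator_box side [ 0.324  0.108 -0.005] 0.77 [303. 283.]
isolator_box side [ 0.603 -0.09   0.026] 0.52 [266. 170.]
isolator_grip top [ 0.382 -0.12   0.083] 0.8 [297. 254.]
isolator_grip top [0.419 0.002 0.082] 0.73 [251. 239.]
isolator_grip top [0.322 0.111 0.082] 0.45 [208. 276.]
isolator_grip side [ 0.378 -0.121  0.083] 0.81 [342. 191.]
isolator_grip side [0.322 0.111 0.082] 0.71 [307. 268.]
isolator_grip side [0.42
[... 1221 characters left out ...]
 0.758  0.257 -0.003] 0.55 [136. 224.]
{'t': 1.4, 'q': array([ 1.52212236e+00,  3.58611114e-01,  1.19128731e-02,  2.05140325e-05,
       -1.22413691e+00, -2.88093836e-01]), 'qd': array([ 0.00039634, -0.00035384, -0.00047033, -0.00097049,  0.0012349 ,
        0.00150198]), 'joint_efforts': array([ 1.78349478e-04, -5.82381070e+01,  2.93291652e+01,  7.00254634e+00,
        1.23558045e-02, -2.22015217e-05]), 'eef_pos': array([0.22306697, 0.63704955, 0.22656336]), 'ee_rot': array([ 3.14156091e+00, -2.95288168e-05, -3.36760832e-01]), 'force': array([-0.1740152 ,  0.19941108, -0.38344211]), 'moment': array([ 0.01223129,  0.08365643, -0.05544573]), 'gripper_force': 0.0, 'width': 0.08687157066782927}
```

View pics/t0.png

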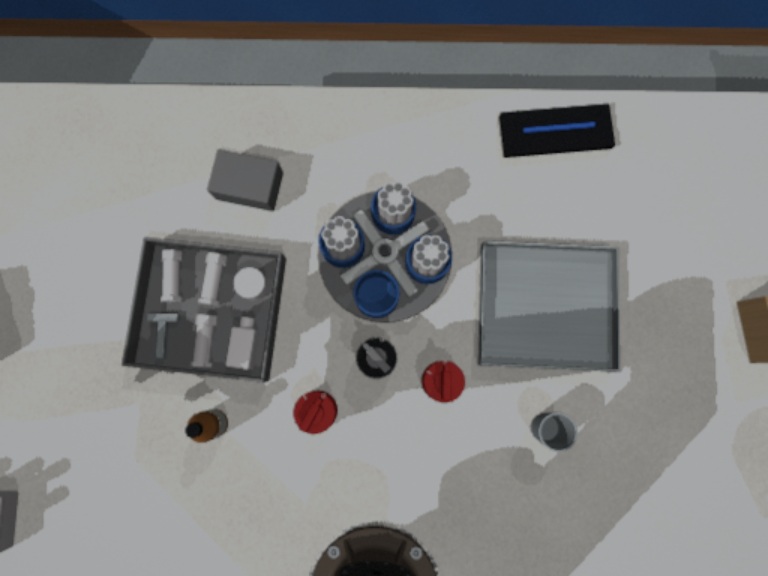

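View pics/s0.png

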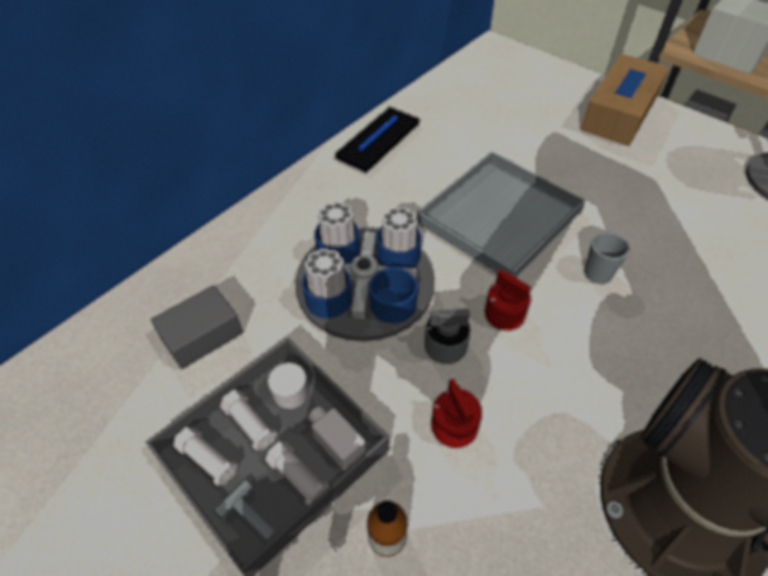

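The layout is clear. The real isolator is the black-faced one at about (376,357) in the top view, with red look-alikes on either side. There are three inserts in the rotor and three tubes in the crate. Next I zoom in on the handle.

```bash
python3 - <<'E'
from h import *
d=cams.grab_frame("top"); im=d["img"][:,:,::-1]
a=cv2.resize(im[217:262,228:273],(400,400),interpolation=cv2.INTER_CUBIC)
b=cv2.resize(im[155:255,85:195],(400,400*100//110),interpolation=cv2.INTER_CUBIC)
b=cv2.copyMakeBorder(b,0,400-b.shape[0],0,0,cv2.BORDER_CONSTANT)
cv2.imwrite("pics/z1.png",np.hstack([a,b]))
E
```

```text
(no output)
```

View pics/z1.png

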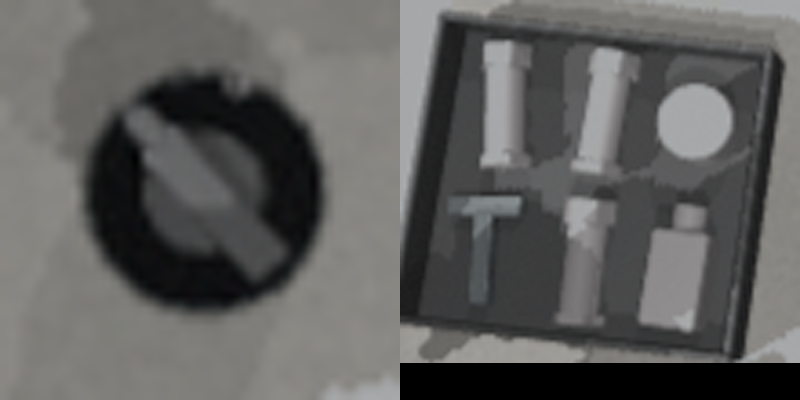

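The left crop shows the handle's nose at (130,112) pointing upper left and its tail at (265,270). The white OFF ring is at (240,83), so the handle is ON and has to go about 60° clockwise. The right crop shows the three tubes, plus the key, jar and flask.

```bash
python3 - <<'E'
from h import *
d=cams.grab_frame("top")
A=lambda x,y:(228+(x+.5)*45/400-.5,217+(y+.5)*45/400-.5)
B=lambda x,y:(85+(x-400+.5)*110/400-.5,155+(y+.5)*110/400-.5)
n=ray(d,*A(130,112),.100);t=ray(d,*A(265,270),.100);r=ray(d,*A(240,83),.058);c=ray(d,*A(205,190),.058)
print(n,t,(n+t)/2,np.arctan2(*(n-t)[1::-1]),"ring",r,c,np.arctan2(*(r-np.array([.421,.004,.058]))[1::-1]))
for p,q in(((505,48),(503,162)),((612,55),(596,168)),((590,205),(580,320))):
    p=ray(d,*B(*p),.035);q=ray(d,*B(*q),.035);print((p+q)/2,np.linalg.norm(p-q),np.arctan2(*(p-q)[1::-1]))
for p in((445,18),(772,55)): print(ray(d,*B(*p),.05))
for p in((482,243),(617,243),(478,367),(620,370)): print("tray",ray(d,p[0]/1.5,p[1]/1.5,.032))
for p in((397,195),(341,236),(431,249)): print("ins",ray(d,p[0]/1.5,p[1]/1.5,.12))
for c in("top","side"):
  cams.grab_frame(c)
  for l in("insert1_mid","isolator_grip"):
    for r in nets.pinpoint(c,l): print(l,c,np.round(r["centre"],3),round(r["confidence"],2))
E
```

```text
[0.44437771 0.02367215 0.1       ] [ 0.3991526  -0.01640023  0.1       ] [0.42176515 0.00363596 0.1       ] 0.725062408012144 ring [ 0.45552542 -0.008187    0.058     ] [0.42284702 0.00200028 0.058     ] -0.33933264695412646
[0.57094476 0.39272148 0.035     ] 0.08981934885517448 0.04727754165090544
[0.56691338 0.31474831 0.035     ] 0.08930102865715964 -0.08460362139517369
[0.4497863  0.32287664 0.035     ] 0.0878828715114864 -0.030396663537942778
[0.63556521 0.43657235 0.05      ]
[0.61000974 0.18313398 0.05      ]
tray [ 0.64170351 -0.19607905  0.032     ]
tray [ 0.64529166 -0.45298973  0.032     ]
tray [ 0.40743557 -0.18650468  0.032     ]
tray [ 0.40560087 -0.44863347  0.032     ]
ins [ 0.70495329 -0.03145137  0.12      ]
ins [0.62986576 0.06515888 0.12      ]
ins [ 0.60897771 -0.09145076  0.12      ]
insert1_mid top [0.632 0.067 0.068] 0.66
insert1_mid top [ 0.76   0.262 -0.002] 0.64
insert1_mid top [ 0.702 -0.029  0.075] 0.5
insert1_mid top [0.419 0.002 0.083] 0.25
isolator_grip top [0.323 0.11  0.081] 0.79
isolator_grip top [0.419 0.003 0.084] 0.7
isolator_grip top [ 0.38  -0.12   0.082] 0.59
insert1_mid side [0.636 0.065 0.075] 0.74
insert1_mid side [ 0.296  0.306 -0.002] 0.71
isolator_grip side [0.424 0.004 0.09 ] 0.87
isolator_grip side [ 0.379 -0.119  0.085] 0.7
isolator_grip side [0.422 0.001 0.001] 0.26
```

```bash
python3 -m creep '{"translation":[[14,-45,-2],[14,-45,-2],[14,-45,-2],[14,-45,-2],[14,-45,-2],[14,-45,-2],[14,-45,-2]],"spin":[0.076,0.076,0.076,0.076,0.076,0.076,0.076],"gripper":[1,1,1,1,1,1,1]}' 30
python3 -m creep '{"translation":[[14,-45,-2],[14,-45,-2],[14,-45,-2],[14,-45,-2],[14,-45,-2],[14,-45,-2],[14,-45,-2],[0,0,0]],"spin":[0.076,0.076,0.076,0.076,0.076,0.076,0.076,0],"gripper":[1,1,1,1,1,1,1,1]}'
```

```text
t: 2.5
eef_pos: [0.3213, 0.3203, 0.2128]
ee_rot: [-3.141, -0.001, 0.199]
force: [1.3, 0.3, -0.6]
width: 0.0877
gripper_force: 0.0
t: 3.3
eef_pos: [0.4194, 0.0023, 0.1984]
ee_rot: [3.141, 0.001, 0.724]
force: [0.5, -0.4, -0.4]
width: 0.0876
gripper_force: 0.0
```

```bash
python3 -m creep '{"translation":[[2,1,-45],[0,0,-45],[0,0,-35],[0,0,0],[0,0,0],[0,0,0],[0,0,0],[0,0,0]],"spin":[0,0,0,0,0,0,0,0],"gripper":[1,1,1,0,0,0,0,0]}' 40
```

```text
t: 4.1
eef_pos: [0.4219, 0.0086, 0.0749]
ee_rot: [3.141, -0.003, 0.727]
force: [-0.1, 0.2, -0.6]
width: 0.053
gripper_force: 0.0
```

```bash
python3 -m creep '{"translation":[[0,0,0],[0,0,0],[0,0,0],[0,0,0],[0,0,0],[0,0,0]],"spin":[0,0,0,0,0,0],"gripper":[0,0,0,0,0,0]}' 40
```

```text
t: 4.7
eef_pos: [0.424, 0.0049, 0.0738]
ee_rot: [3.135, 0.001, 0.731]
force: [26.6, -36.7, -18.9]
width: 0.0138
gripper_force: 39.9
```

```bash
python3 -m creep '{"translation":[[2,-2,0],[0,0,0],[0,0,0]],"spin":[0,0,0],"gripper":[0,0,0]}' 40
python3 -c "
from h import *
print(get_state())"
```

```text
t: 5.0
eef_pos: [0.4243, 0.0044, 0.0737]
ee_rot: [3.139, 0.001, 0.728]
force: [10.5, -16.5, -5.6]
width: 0.0137
gripper_force: 39.9
{'t': 5.0, 'q': array([ 0.48236784,  0.11335394, -0.7270088 ,  0.00430906, -0.73051073,
        1.81334865]), 'qd': array([ 0.00148465,  0.00115159, -0.00378352,  0.00318217,  0.00324091,
       -0.00082095]), 'joint_efforts': array([  6.65829107, -32.19673634,  21.16533816,   0.62959805,
        -0.769087  ,  -0.08086852]), 'eef_pos': array([0.42429766, 0.00444435, 0.07372233]), 'ee_rot': array([3.13882148e+00, 7.69875469e-04, 7.28128749e-01]), 'force': array([ 10.49981236, -16.54565003,  -5.64830572]), 'moment': array([-5.81703208, -4.06102327,  0.11504767]), 'gripper_force': 39.93422091007233, 'width': 0.0137212087971151}
```

```bash
python3 -m creep '{"translation":[[1,-2,0],[0,0,0],[0,0,0],[0,0,0],[0,0,0]],"spin":[0,-0.1,-0.1,-0.1,-0.1],"gripper":[0,0,0,0,0]}' 50
```

```text
t: 5.5
eef_pos: [0.425, 0.0033, 0.0737]
ee_rot: [3.14, -0.001, 0.324]
force: [7.3, -11.0, -4.8]
width: 0.0141
gripper_force: 49.9
```

```bash
python3 -m creep '{"translation":[[0,0,0],[0,0,0],[0,0,0],[0,0,0],[0,0,0],[0,0,0]],"spin":[-0.1,-0.1,-0.1,-0.1,0,0],"gripper":[0,0,0,0,0,0]}' 50
```

```text
t: 6.1
eef_pos: [0.425, 0.0023, 0.0737]
ee_rot: [3.139, -0.001, -0.072]
force: [10.3, -18.8, -5.7]
width: 0.0138
gripper_force: 50.0
```

```bash
python3 -m creep '{"translation":[[-1,1,0],[0,0,0],[0,0,0],[0,0,0],[0,0,0],[0,0,0]],"spin":[-0.1,-0.1,-0.06,-0.04,0,0],"gripper":[0,0,0,0,0,0]}' 60
python3 -c "
from h import *
print(get_state()['moment'])"
```

```text
t: 6.7
eef_pos: [0.4245, 0.0019, 0.0738]
ee_rot: [3.137, -0.003, -0.369]
force: [16.5, -28.7, -8.8]
width: 0.0141
gripper_force: 61.9
[-10.69810527  -6.34195926   1.24110008]
```

```bash
python3 -m creep '{"translation":[[0,0,0],[0,0,0],[0,0,0],[0,0,0],[0,0,0],[0,0,40],[0,0,48],[0,0,45]],"spin":[0,0,0,0,0,0,0,0],"gripper":[0.6,0.6,0.6,0.6,0.6,0.6,0.8,1]}' 25
python3 -m creep '{"translation":[[10,-48,0],[10,-48,0],[10,-48,0],[10,-48,0],[10,-48,0],[0,0,0]],"spin":[0,0,0,0,0,0],"gripper":[1,1,1,1,1,1]}'
python3 - <<'E'
from h import *
d=cams.grab_frame("top"); im=d["img"][:,:,::-1]
a=cv2.resize(im[217:262,228:273],(400,400),interpolation=cv2.INTER_CUBIC)
b=cv2.resize(im[110:210,205:305],(400,400),interpolation=cv2.INTER_CUBIC)
cv2.imwrite("pics/z2.png",np.hstack([a,b]))
for l in("insert1_mid","isolator_grip","tray"):
    for r in nets.pinpoint("top",l): print(l,np.round(r["centre"],3),round(r["confidence"],2))
E
```

```text
t: 7.5
eef_pos: [0.4227, 0.0051, 0.2084]
ee_rot: [3.141, 0.0, -0.372]
force: [1.7, 0.5, -0.1]
width: 0.0631
gripper_force: 0.0
t: 8.1
eef_pos: [0.4734, -0.2394, 0.2057]
ee_rot: [3.141, 0.001, -0.377]
force: [-1.2, 0.3, -1.1]
width: 0.0875
gripper_force: 0.0
insert1_mid [0.631 0.069 0.068] 0.84
isolator_grip [0.573 0.395 0.02 ] 0.58
isolator_grip [0.323 0.113 0.083] 0.57
tray [0.764 0.261 0.001] 0.67
tray [0.457 0.407 0.01 ] 0.49
```

View pics/z2.png

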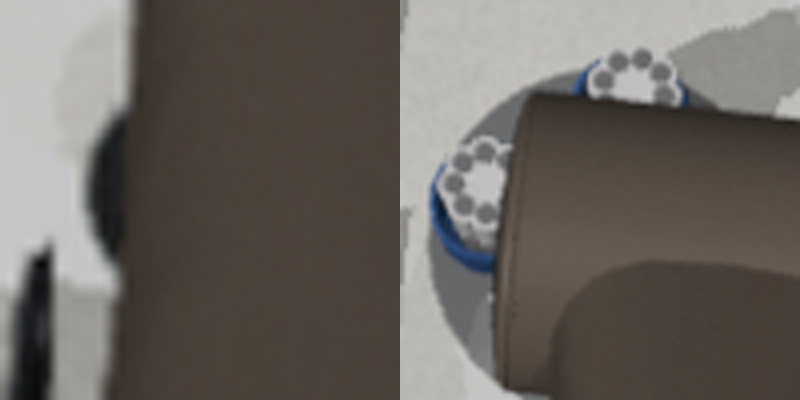

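The arm hides both targets from above. I'll check the isolator with the side camera and get the inserts' orientation from the first top picture.

```bash
python3 - <<'E'
from h import *
d=cams.grab_frame("side"); im=d["img"][:,:,::-1]
a=cv2.resize(im[190:250,270:330],(390,390),interpolation=cv2.INTER_CUBIC)
t=cv2.imread("pics/t0.png")[175:285,315:460]
b=cv2.resize(t,(400,390*110*400//(145*390)),interpolation=cv2.INTER_CUBIC)
b=cv2.copyMakeBorder(b,0,390-b.shape[0],0,0,cv2.BORDER_CONSTANT)
cv2.imwrite("pics/z3.png",np.hstack([a,b]))
for l in("insert1_mid","isolator_grip"):
    for r in nets.pinpoint("side",l): print(l,np.round(r["centre"],3),round(r["confidence"],2))
for a in(-.33,.72): print(proj(d,[.4225+.031*np.cos(a),.003+.031*np.sin(a),.1]).round(1),proj(d,[.4225-.031*np.cos(a),.003-.031*np.sin(a),.1]).round(1))
E
```

```text
insert1_mid [0.637 0.068 0.076] 0.89
isolator_grip [ 0.382 -0.12   0.086] 0.7
isolator_grip [0.324 0.112 0.086] 0.7
isolator_grip [ 0.698 -0.023  0.025] 0.69
isolator_grip [0.421 0.004 0.088] 0.57
[292.2 199.2] [307.  217.3]
[286.5 208.2] [312.4 207.8]
```

View pics/z3.png

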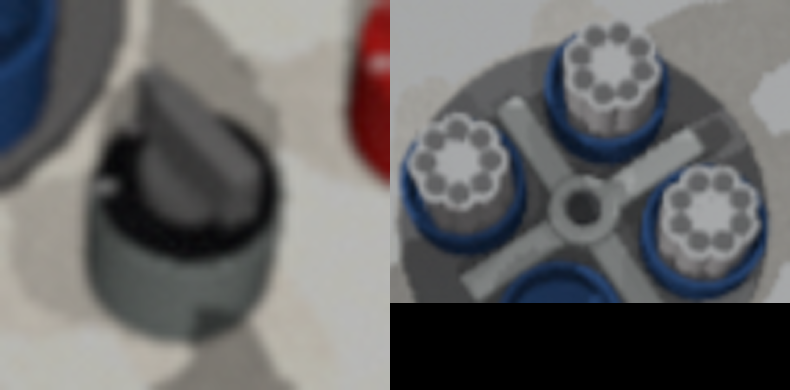

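The side crop shows the nose at the OFF end, near (150,75), with the ON stroke uncovered at (107,183), so the isolator is off. The right crop gives the inserts' hole phases. I'll take the far insert first.

```bash
python3 -m creep '{"translation":[[29,26,0],[29,26,0],[29,26,0],[29,26,0],[29,26,0],[29,26,0],[29,26,0],[28,28,0]],"spin":[-0.137,-0.137,-0.137,-0.137,-0.137,-0.137,-0.137,-0.137],"gripper":[1,1,1,1,1,1,1,1]}' 25
python3 -m creep '{"translation":[[0,0,0],[0,0,0]],"spin":[0,0],"gripper":[1,1]}'
```

```text
t: 9.25
eef_pos: [0.7049, -0.0223, 0.207]
ee_rot: [-3.141, 0.0, -1.472]
force: [0.5, -0.9, 0.8]
width: 0.0875
gripper_force: 0.0
t: 9.45
eef_pos: [0.704, -0.0228, 0.206]
ee_rot: [3.141, 0.0, -1.465]
force: [-0.7, 0.0, -0.2]
width: 0.0877
gripper_force: 0.0
```

```bash
python3 -m creep '{"translation":[[0,-6,-40],[0,0,-45],[0,0,-35],[0,0,0],[0,0,0],[0,0,0],[0,0,0],[0,0,0]],"spin":[0,0,0,0,0,0,0,0],"gripper":[1,1,1,0,0,0,0,0]}' 30
python3 -m creep '{"translation":[[0,0,0],[0,0,0]],"spin":[0,0],"gripper":[0,0]}'
```

```text
t: 10.25
eef_pos: [0.705, -0.0308, 0.0893]
ee_rot: [-3.138, -0.0, -1.468]
force: [-3.3, 0.8, 7.3]
width: 0.0601
gripper_force: 29.9
t: 10.45
eef_pos: [0.705, -0.0308, 0.0893]
ee_rot: [-3.138, -0.0, -1.468]
force: [-3.0, 0.5, 6.6]
width: 0.0602
gripper_force: 29.9
```

```bash
python3 -m creep '{"translation":[[0,0,25],[0,0,45],[0,0,45],[0,0,15]],"spin":[0,0,0,0],"gripper":[0,0,0,0]}'
python3 -m creep '{"translation":[[-13,-46,0],[-13,-46,0],[-13,-46,0],[-13,-46,0],[-13,-46,0],[-13,-46,0],[-13,-46,0],[-16,-47,0]],"spin":[-0.013,-0.013,-0.013,-0.013,-0.013,-0.013,-0.013,-0.013],"gripper":[0,0,0,0,0,0,0,0]}'
python3 -m creep '{"translation":[[0,0,0],[0,0,0]],"spin":[0,0],"gripper":[0,0]}'
```

```text
t: 10.85
eef_pos: [0.7065, -0.031, 0.2238]
ee_rot: [-3.132, -0.0, -1.468]
force: [1.3, 0.2, -0.7]
width: 0.06
gripper_force: 29.9
t: 11.65
eef_pos: [0.5966, -0.4015, 0.2171]
ee_rot: [-3.14, -0.0, -1.573]
force: [0.9, -0.5, -1.8]
width: 0.0596
gripper_force: 29.9
t: 11.85
eef_pos: [0.5962, -0.4013, 0.2166]
ee_rot: [-3.141, 0.0, -1.576]
force: [-0.2, 0.5, -1.7]
width: 0.0602
gripper_force: 29.9
```

```bash
python3 -m creep '{"translation":[[0,0,-45],[0,0,-45],[0,0,-40],[0,0,-14],[0,0,-3],[0,0,0]],"spin":[0,0,0,0,0,0],"gripper":[0,0,0,0,0,0]}'
```

```text
t: 12.45
eef_pos: [0.5983, -0.3995, 0.0707]
ee_rot: [-3.14, -0.001, -1.571]
force: [-0.4, 0.8, -1.4]
width: 0.0601
gripper_force: 29.9
```

```bash
python3 -m creep '{"translation":[[0,0,-2],[0,0,-1],[0,0,0]],"spin":[0,0,0],"gripper":[0,0,0]}'
```

```text
t: 12.75
eef_pos: [0.5979, -0.4001, 0.0678]
ee_rot: [-3.14, -0.001, -1.573]
force: [-0.1, -0.1, 1.1]
width: 0.0598
gripper_force: 29.9
```

Contact. Now release and fetch the right-hand insert at (0.608, −0.091).

```bash
python3 -m creep '{"translation":[[0,0,0],[0,0,0],[0,0,0],[0,0,0],[0,0,40],[0,0,45],[0,0,45],[0,0,0]],"spin":[0,0,0,0,0,0,0,0],"gripper":[1,1,1,1,1,1,1,1]}'
python3 -m creep '{"translation":[[2,44,0],[2,44,0],[2,44,0],[2,44,0],[2,44,0],[0,44,0],[0,45,0],[0,0,0]],"spin":[0.05,0.05,0.05,0.05,0.05,0.05,0.04,0],"gripper":[1,1,1,1,1,1,1,1]}'
python3 - <<'E'
from h import *
for c in("side","top"):
  d=shot(c,"p_%s.png"%c)
  for r in nets.pinpoint(c,"insert0_mid"): print(c,np.round(r["centre"],3),round(r["confidence"],2))
print(get_state()["eef_pos"])
E
```

```text
t: 13.55
eef_pos: [0.6001, -0.402, 0.2051]
ee_rot: [-3.131, -0.006, -1.572]
force: [-0.2, -0.3, -0.1]
width: 0.0876
gripper_force: 0.0
t: 14.35
eef_pos: [0.6073, -0.0865, 0.1968]
ee_rot: [-3.14, 0.0, -1.227]
force: [0.1, 0.4, 0.5]
width: 0.0879
gripper_force: 0.0
side [ 0.598 -0.398  0.047] 0.91
top [ 0.599 -0.397  0.052] 0.65
[ 0.60702905 -0.09140614  0.19648971]
```

View pics/p_side.png

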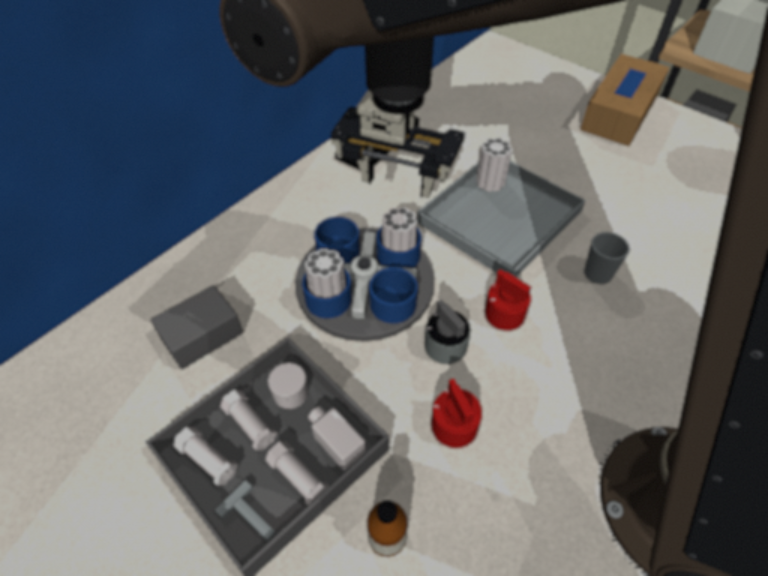

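The first insert stands in the tray at about (495,165). The second one is still in its bucket at (400,235), below the gripper.

```bash
python3 -m creep '{"translation":[[0,0,-40],[0,0,-40],[0,0,-27],[0,0,0],[0,0,0],[0,0,0],[0,0,0],[0,0,0]],"spin":[0,0,0,0,0,0,0,0],"gripper":[1,1,1,0,0,0,0,0]}' 30
python3 -m creep '{"translation":[[0,0,0],[0,0,0]],"spin":[0,0],"gripper":[0,0]}'
```

```text
t: 15.35
eef_pos: [0.6081, -0.0912, 0.0914]
ee_rot: [-3.139, -0.001, -1.233]
force: [-0.8, -2.1, 5.2]
width: 0.0636
gripper_force: 30.0
t: 15.55
eef_pos: [0.6082, -0.0912, 0.0915]
ee_rot: [-3.139, -0.001, -1.232]
force: [-1.3, -2.6, 7.4]
width: 0.0635
gripper_force: 30.0
```

Width of 63.5 mm means it is held about 10° off its flats. I'll re-grip after a small turn.

```bash
python3 -m creep '{"translation":[[0,0,0],[0,0,0],[0,0,0],[0,0,0],[0,0,0],[0,0,0]],"spin":[0,0,0.1,0.08,0,0],"gripper":[0.85,0.85,0.85,0,0,0]}' 30
python3 -m creep '{"translation":[[0,0,0],[0,0,0]],"spin":[0,0],"gripper":[0,0]}'
```

```text
t: 16.15
eef_pos: [0.6071, -0.0908, 0.0895]
ee_rot: [-3.142, 0.0, -1.055]
force: [-0.7, 0.4, -0.5]
width: 0.0633
gripper_force: 30.0
t: 16.35
eef_pos: [0.6071, -0.0908, 0.0896]
ee_rot: [-3.141, 0.0, -1.054]
force: [0.3, -0.2, -0.9]
width: 0.0634
gripper_force: 30.0
```

```bash
python3 -m creep '{"translation":[[0,0,0],[0,0,0],[0,0,0],[0,0,0],[0,0,0],[0,0,0],[0,0,0],[0,0,0]],"spin":[0,0,-0.14,-0.14,-0.14,-0.02,0,0],"gripper":[0.9,0.9,0.9,0.9,0.9,0,0,0]}' 30
python3 -m creep '{"translation":[[0,0,0],[0,0,0],[0,0,0],[0,0,0]],"spin":[0,0,0,0],"gripper":[0,0,0,0]}'
```

```text
t: 17.15
eef_pos: [0.6071, -0.091, 0.0896]
ee_rot: [3.142, -0.0, -1.49]
force: [-0.8, -0.0, 0.1]
width: 0.061
gripper_force: 29.8
t: 17.55
eef_pos: [0.6071, -0.0909, 0.0896]
ee_rot: [-3.142, 0.0, -1.492]
force: [-0.1, 1.1, 0.5]
width: 0.0609
gripper_force: 29.7
```

```bash
python3 -m creep '{"translation":[[0,0,25],[0,0,45],[0,0,45],[0,0,10]],"spin":[0,0,0,0],"gripper":[0,0,0,0]}'
python3 -m creep '{"translation":[[-2,-46,0],[-2,-46,0],[-2,-46,0],[-2,-46,0],[-2,-47,0],[0,0,0],[0,0,0]],"spin":[-0.016,-0.016,-0.016,-0.016,-0.016,0,0],"gripper":[0,0,0,0,0,0,0]}'
python3 -m creep '{"translation":[[0,0,-45],[0,0,-45],[0,0,-40],[0,0,-12],[0,0,0]],"spin":[0,0,0,0,0],"gripper":[0,0,0,0,0]}'
```

```text
t: 17.95
eef_pos: [0.6097, -0.0912, 0.2204]
ee_rot: [-3.133, -0.001, -1.492]
force: [0.8, -0.4, -0.7]
width: 0.0609
gripper_force: 29.7
t: 18.65
eef_pos: [0.5963, -0.3231, 0.2133]
ee_rot: [3.14, 0.001, -1.575]
force: [0.0, 0.6, -1.6]
width: 0.0607
gripper_force: 29.7
t: 19.15
eef_pos: [0.5965, -0.3209, 0.0715]
ee_rot: [3.139, 0.0, -1.571]
force: [0.6, 0.4, -0.5]
width: 0.0604
gripper_force: 29.7
```

```bash
python3 -m creep '{"translation":[[0,0,-2],[0,0,-1],[0,0,0],[0,0,0],[0,0,0],[0,0,40],[0,0,45],[0,0,45]],"spin":[0,0,0,0,0,0,0,0],"gripper":[0,1,1,1,1,1,1,1]}'
python3 -m creep '{"translation":[[4,48,0],[4,48,0],[4,48,0],[4,48,0],[4,48,0],[5,48,0],[5,48,0],[5,48,0]],"spin":[0,0,0,0,0,0,0,0],"gripper":[1,1,1,1,1,1,1,1]}'
python3 -m creep '{"translation":[[0,5,0],[0,0,0]],"spin":[0,0],"gripper":[1,1]}'
python3 - <<'E'
from h import *
d=cams.grab_frame("side")
for r in nets.pinpoint("side","insert0_mid"): print(np.round(r["centre"],3),round(r["confidence"],2))
E
```

```text
t: 19.95
eef_pos: [0.5967, -0.322, 0.2011]
ee_rot: [3.141, -0.0, -1.573]
force: [0.7, -0.3, -0.3]
width: 0.088
gripper_force: 0.0
t: 20.75
eef_pos: [0.632, 0.064, 0.2001]
ee_rot: [-3.141, 0.0, -1.573]
force: [0.2, -0.1, -1.0]
width: 0.0878
gripper_force: 0.0
t: 20.95
eef_pos: [0.632, 0.0687, 0.1996]
ee_rot: [-3.142, 0.0, -1.57]
force: [-0.7, -0.8, 0.2]
width: 0.0877
gripper_force: 0.0
[ 0.597 -0.396  0.047] 0.78
[ 0.523 -0.326  0.004] 0.15
```

```bash
python3 -m creep '{"translation":[[0,-1,-40],[0,0,-40],[0,0,-30],[0,0,0],[0,0,0],[0,0,0],[0,0,0],[0,0,0]],"spin":[0,0,0,0,0,0,0,0],"gripper":[1,1,1,0,0,0,0,0]}' 30
python3 -m creep '{"translation":[[0,0,0],[0,0,0]],"spin":[0,0],"gripper":[0,0]}'
python3 - <<'E'
from h import *
d=shot("side","p2.png",(230,80,420,230),4)
E
```

```text
t: 21.85
eef_pos: [0.6337, 0.0662, 0.0919]
ee_rot: [-3.138, 0.001, -1.572]
force: [1.2, -0.7, 6.3]
width: 0.0634
gripper_force: 30.0
t: 22.05
eef_pos: [0.6337, 0.0663, 0.0919]
ee_rot: [-3.138, 0.001, -1.572]
force: [1.3, -1.4, 6.0]
width: 0.0634
gripper_force: 30.0
```

View pics/p2.png

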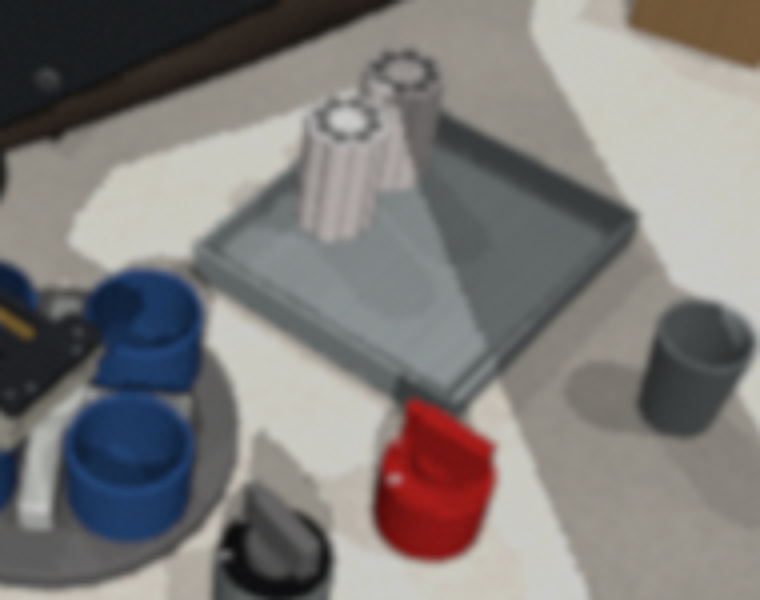

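Two inserts stand in the tray at (345,170) and (400,120). This third grip is off its flats too at 63.4 mm, so I'll turn 22° and re-grip.

```bash
python3 -m creep '{"translation":[[0,0,0],[0,0,0],[0,0,0],[0,0,0],[0,0,0],[0,0,0],[0,0,0],[0,0,0]],"spin":[0,0,0.13,0.13,0.13,0,0,0],"gripper":[0.9,0.9,0.9,0.9,0.9,0,0,0]}' 30
python3 -m creep '{"translation":[[0,0,0],[0,0,0],[0,0,0]],"spin":[0,0,0],"gripper":[0,0,0]}'
```

```text
t: 22.9
eef_pos: [0.6324, 0.0662, 0.0897]
ee_rot: [-3.141, -0.0, -1.186]
force: [-1.1, 1.3, -0.6]
width: 0.0603
gripper_force: 26.9
t: 23.2
eef_pos: [0.6323, 0.0661, 0.0897]
ee_rot: [-3.141, -0.0, -1.183]
force: [1.0, 1.0, -0.2]
width: 0.0602
gripper_force: 29.8
```

```bash
python3 -m creep '{"translation":[[0,0,25],[0,0,45],[0,0,45],[0,0,10]],"spin":[0,0,0,0],"gripper":[0,0,0,0]}'
python3 -m creep '{"translation":[[-5,-44,0],[-5,-44,0],[-5,-44,0],[-5,-44,0],[-5,-45,0],[-5,-45,0],[-5,-45,0],[0,0,0]],"spin":[-0.056,-0.056,-0.056,-0.056,-0.056,-0.056,-0.054,0],"gripper":[0,0,0,0,0,0,0,0]}'
python3 -m creep '{"translation":[[0,0,-45],[0,0,-45],[0,0,-40],[0,0,-12],[0,0,-2],[0,0,0]],"spin":[0,0,0,0,0,0],"gripper":[0,0,0,0,0,0]}'
```

```text
t: 23.6
eef_pos: [0.6342, 0.0664, 0.2202]
ee_rot: [-3.134, -0.001, -1.183]
force: [0.3, 0.5, -1.8]
width: 0.0603
gripper_force: 29.8
t: 24.4
eef_pos: [0.595, -0.2495, 0.2131]
ee_rot: [3.139, -0.0, -1.58]
force: [0.5, -0.0, -2.0]
width: 0.0601
gripper_force: 29.8
t: 25.0
eef_pos: [0.5973, -0.2448, 0.0708]
ee_rot: [3.141, -0.0, -1.573]
force: [0.8, -0.9, -2.0]
width: 0.0605
gripper_force: 29.9
```

```bash
python3 -m creep '{"translation":[[0,0,-2],[0,0,-1],[0,0,0],[0,0,0],[0,0,0],[0,0,40],[0,0,45],[0,0,45]],"spin":[0,0,0,0,0,0,0,0],"gripper":[0,1,1,1,1,1,1,1]}'
python3 -m creep '{"translation":[[-2,46,0],[-2,46,0],[-2,46,0],[-2,46,0],[-2,46,0],[-2,46,0],[-2,46,0],[-2,46,0]],"spin":[0.13,0.13,0.13,0.13,0.13,0.13,0.13,0.13],"gripper":[1,1,1,1,1,1,1,1]}'
python3 - <<'E'
from h import *
for c in("side","top"):
  d=shot(c,"q_%s.png"%c)
  for l in("insert0_mid","tube0"):
   for r in nets.pinpoint(c,l): print(c,l,np.round(r["centre"],3),round(r["confidence"],2))
E
```

```text
t: 25.8
eef_pos: [0.5967, -0.245, 0.199]
ee_rot: [3.141, -0.0, -1.573]
force: [1.0, -0.5, -0.4]
width: 0.0876
gripper_force: 0.0
t: 26.6
eef_pos: [0.5807, 0.1249, 0.198]
ee_rot: [-3.141, -0.0, -0.527]
force: [0.9, 0.4, -0.5]
width: 0.0877
gripper_force: 0.0
side insert0_mid [ 0.598 -0.398  0.05 ] 0.88
side tube0 [0.571 0.319 0.022] 0.93
side tube0 [0.451 0.327 0.026] 0.79
side tube0 [0.569 0.399 0.022] 0.56
top insert0_mid [ 0.6   -0.394  0.051] 0.93
top insert0_mid [ 0.617 -0.016  0.002] 0.25
top tube0 [0.449 0.325 0.025] 0.91
top tube0 [0.419 0.001 0.086] 0.64
top tube0 [0.569 0.314 0.023] 0.62
top tube0 [0.572 0.391 0.021] 0.56
```

View pics/q_side.png

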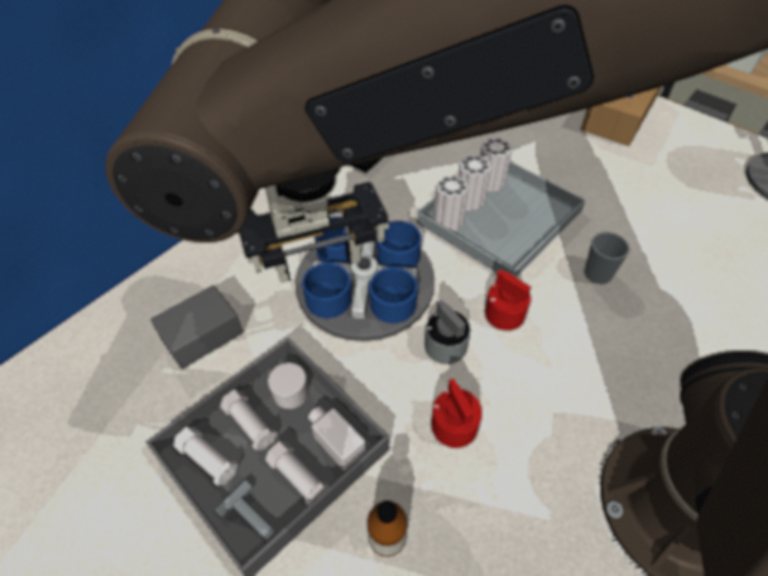

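Side view: three inserts stand in the tray around (475,185), the tubes have not moved, and the handle is OFF. Now tube A.

```bash
python3 -m creep '{"translation":[[-2,45,0],[-2,45,0],[-2,45,0],[-2,45,0],[-1,45,0],[-1,43,0],[0,0,0],[0,0,0]],"spin":[0.096,0.096,0.096,0.096,0.096,0.094,0,0],"gripper":[0.5,0.5,0.5,0.5,0.5,0.5,0.5,0.5]}' 25
python3 - <<'E'
from h import *
for c in("side","top"):
  d=shot(c,"r_%s.png"%c)
  for r in nets.pinpoint(c,"tube0"): print(c,np.round(r["centre"],3),round(r["confidence"],2))
E
```

```text
t: 27.7
eef_pos: [0.5713, 0.3905, 0.1969]
ee_rot: [3.141, 0.001, 0.04]
force: [0.8, -1.5, 0.3]
width: 0.0443
gripper_force: 0.0
side [0.447 0.324 0.026] 0.94
side [0.567 0.316 0.024] 0.85
side [0.573 0.396 0.024] 0.79
top [0.568 0.316 0.022] 0.87
top [0.453 0.328 0.021] 0.8
top [0.571 0.391 0.021] 0.6
```

```bash
python3 -m creep '{"translation":[[-1,2,-48],[0,0,-48],[0,0,-45],[0,0,-30],[0,0,-15],[0,0,0],[0,0,0],[0,0,0]],"spin":[0,0,0,0,0,0,0,0],"gripper":[0.5,0.5,0.5,0.5,0.5,0.5,0,0]}' 25
python3 -m creep '{"translation":[[0,0,0],[0,0,0]],"spin":[0,0],"gripper":[0,0]}'
```

```text
t: 28.7
eef_pos: [0.5713, 0.394, 0.0141]
ee_rot: [-3.139, -0.003, 0.041]
force: [0.2, -0.5, 0.3]
width: 0.0329
gripper_force: 0.2
t: 28.9
eef_pos: [0.5712, 0.3941, 0.014]
ee_rot: [-3.139, -0.003, 0.042]
force: [-0.7, -0.1, 7.9]
width: 0.0293
gripper_force: 25.0
```

```bash
python3 -m creep '{"translation":[[0,0,25],[0,0,45],[0,0,48],[0,0,48],[0,0,20]],"spin":[0,0,0,0,0],"gripper":[0,0,0,0,0]}' 30
python3 -m creep '{"translation":[[-6,-46,0],[-6,-46,0],[-6,-46,0],[-6,-46,0],[-6,-46,0],[-6,-46,0],[-6,-46,0],[-6,-46,0]],"spin":[-0.01,-0.01,-0.01,-0.01,0,0,0,0],"gripper":[0,0,0,0,0,0,0,0]}'
python3 -m creep '{"translation":[[-6,-46,0],[-6,-46,0],[-6,-46,0],[-6,-46,0],[-6,-46,0],[-6,-46,0],[-6,-46,0],[-6,-46,0]],"spin":[0,0,0,0,0,0,0,0],"gripper":[0,0,0,0,0,0,0,0]}'
python3 -m creep '{"translation":[[-6,-46,0],[0,0,0],[0,0,0]],"spin":[0,0,0],"gripper":[0,0,0]}'
```

```text
t: 29.4
eef_pos: [0.5716, 0.3943, 0.2044]
ee_rot: [-3.136, -0.006, 0.042]
force: [0.2, 0.9, -0.9]
width: 0.0287
gripper_force: 30.0
t: 30.2
eef_pos: [0.5213, 0.0235, 0.1984]
ee_rot: [-3.141, -0.001, 0.002]
force: [1.9, -0.4, -0.4]
width: 0.0291
gripper_force: 30.0
t: 31.0
eef_pos: [0.4735, -0.3447, 0.1984]
ee_rot: [3.141, -0.001, 0.001]
force: [1.4, 0.5, 0.1]
width: 0.0291
gripper_force: 30.0
t: 31.3
eef_pos: [0.4672, -0.3898, 0.1974]
ee_rot: [-3.141, 0.0, -0.001]
force: [0.4, 0.3, -1.0]
width: 0.0293
gripper_force: 30.0
```

```bash
python3 -m creep '{"translation":[[-2,-6,-48],[0,0,-48],[0,0,-45],[0,0,-30],[0,0,-13],[0,0,-2],[0,0,0]],"spin":[0,0,0,0,0,0,0],"gripper":[0,0,0,0,0,0,0]}' 30
```

```text
t: 32.0
eef_pos: [0.4671, -0.3945, 0.0125]
ee_rot: [3.141, -0.001, 0.003]
force: [-0.1, 0.8, -0.5]
width: 0.0292
gripper_force: 30.0
```

```bash
python3 -m creep '{"translation":[[0,0,-1],[0,0,0],[0,0,0],[0,0,45],[0,0,48],[0,0,48],[0,0,45],[0,0,0]],"spin":[0,0,0,0,0,0,0,0],"gripper":[0.5,0.5,0.5,0.5,0.5,0.5,0.5,0.5]}' 30
python3 -m creep '{"translation":[[7,47,0],[7,47,0],[7,47,0],[7,47,0],[7,47,0],[7,47,0],[7,47,0],[7,47,0]],"spin":[0,0,0,0,0,0,0,0],"gripper":[0.5,0.5,0.5,0.5,0.5,0.5,0.5,0.5]}'
python3 -m creep '{"translation":[[7,48,0],[7,48,0],[7,48,0],[6,48,0],[6,48,0],[6,47,0],[6,47,0],[0,0,0]],"spin":[-0.012,-0.012,-0.012,-0.012,-0.012,-0.012,-0.012,0],"gripper":[0.5,0.5,0.5,0.5,0.5,0.5,0.5,0.5]}'
python3 - <<'E'
from h import *
for c in("side","top"):
  d=shot(c,"u_%s.png"%c)
  for r in nets.pinpoint(c,"tube0"): print(c,np.round(r["centre"],3),round(r["confidence"],2))
E
```

```text
t: 32.8
eef_pos: [0.4691, -0.3972, 0.2048]
ee_rot: [3.135, -0.011, 0.002]
force: [-0.2, -0.4, 0.2]
width: 0.0439
gripper_force: 0.0
t: 33.6
eef_pos: [0.522, -0.017, 0.1971]
ee_rot: [-3.141, -0.001, 0.001]
force: [2.3, 0.4, -0.3]
width: 0.0435
gripper_force: 0.0
t: 34.4
eef_pos: [0.5674, 0.32, 0.1957]
ee_rot: [-3.141, -0.0, -0.08]
force: [-0.4, -0.7, 0.2]
width: 0.0441
gripper_force: 0.0
side [0.57  0.32  0.024] 0.89
side [0.449 0.326 0.026] 0.57
side [ 0.42  -0.001  0.002] 0.44
top [0.448 0.322 0.023] 0.59
top [ 0.467 -0.395  0.021] 0.57
top [0.57  0.316 0.022] 0.52
```

View pics/u_side.png

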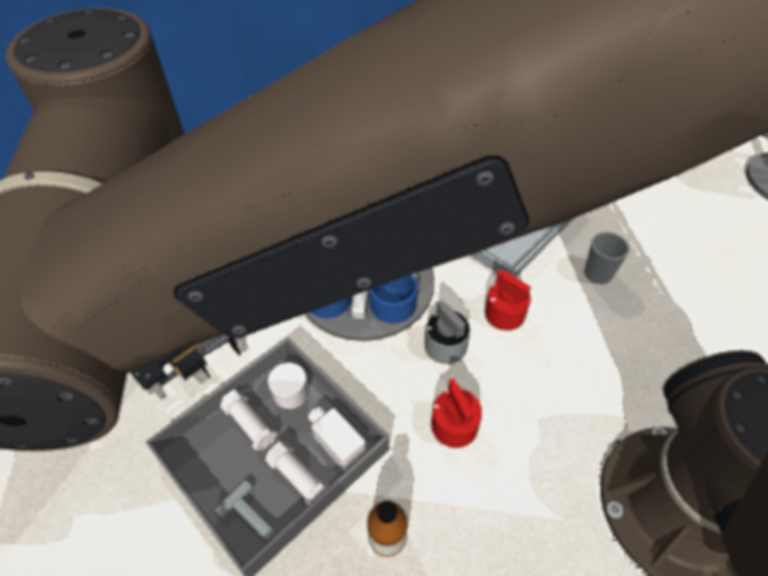

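```bash
python3 -m creep '{"translation":[[9,-1,-48],[0,0,-48],[0,0,-45],[0,0,-28],[0,0,-14],[0,0,0],[0,0,0],[0,0,0]],"spin":[0,0,0,0,0,0,0,0],"gripper":[0.44,0.44,0.44,0.44,0.44,0.44,0,0]}' 30
python3 -m creep '{"translation":[[0,0,0],[0,0,0],[0,0,0]],"spin":[0,0,0],"gripper":[0,0,0]}'
```

```text
t: 35.4
eef_pos: [0.5772, 0.3148, 0.0158]
ee_rot: [-3.139, -0.002, -0.083]
force: [-0.2, 0.5, -0.5]
width: 0.0294
gripper_force: 29.8
t: 35.7
eef_pos: [0.5772, 0.3148, 0.0157]
ee_rot: [-3.14, -0.002, -0.082]
force: [-0.2, -0.9, 7.3]
width: 0.0292
gripper_force: 29.8
```

```bash
python3 -m creep '{"translation":[[0,0,25],[0,0,45],[0,0,48],[0,0,48],[0,0,20]],"spin":[0,0,0,0,0],"gripper":[0,0,0,0,0]}' 30
python3 -m creep '{"translation":[[-7,-45,0],[-7,-45,0],[-7,-45,0],[-7,-45,0],[-7,-45,0],[-7,-45,0],[-7,-45,0]],"spin":[0.012,0.012,0.012,0.012,0.012,0.012,0.012],"gripper":[0,0,0,0,0,0,0]}'
python3 -m creep '{"translation":[[-7,-45,0],[-7,-45,0],[-7,-45,0],[-7,-46,0],[-8,-46,0],[-8,-46,0],[-8,-46,0],[0,0,0]],"spin":[0,0,0,0,0,0,0,0],"gripper":[0,0,0,0,0,0,0,0]}'
```

```text
t: 36.2
eef_pos: [0.5777, 0.3152, 0.2061]
ee_rot: [-3.136, -0.006, -0.082]
force: [0.4, -0.1, -1.3]
width: 0.0294
gripper_force: 29.8
t: 36.9
eef_pos: [0.5263, -0.0025, 0.2003]
ee_rot: [-3.141, -0.001, 0.002]
force: [1.0, -0.0, -0.5]
width: 0.0294
gripper_force: 29.8
t: 37.7
eef_pos: [0.4735, -0.3242, 0.1996]
ee_rot: [3.141, 0.0, -0.004]
force: [-0.2, 0.8, -1.6]
width: 0.0296
gripper_force: 29.8
```

```bash
python3 -m creep '{"translation":[[0,2,-48],[0,0,-48],[0,0,-45],[0,0,-30],[0,0,-13],[0,0,-1],[0,0,0]],"spin":[0,0,0,0,0,0,0],"gripper":[0,0,0,0,0,0,0]}' 30
python3 -m creep '{"translation":[[0,0,-1],[0,0,0],[0,0,0],[0,0,45],[0,0,48],[0,0,48],[0,0,45],[0,0,0]],"spin":[0,0,0,0,0,0,0,0],"gripper":[0.48,0.48,0.48,0.48,0.48,0.48,0.48,0.48]}' 30
python3 -m creep '{"translation":[[-3,46,0],[-3,46,0],[-3,46,0],[-3,46,0],[-3,46,0],[-3,46,0],[-3,46,0]],"spin":[0,0,0,0,0,0,0],"gripper":[0.48,0.48,0.48,0.48,0.48,0.48,0.48]}'
python3 -m creep '{"translation":[[-1,46,0],[-1,46,0],[-1,46,0],[-1,46,0],[0,46,0],[0,46,0],[0,46,0],[0,0,0]],"spin":[-0.005,-0.005,-0.005,-0.005,-0.005,-0.005,0,0],"gripper":[0.48,0.48,0.48,0.48,0.48,0.48,0.48,0.48]}'
python3 - <<'E'
from h import *
for c in("side","top"):
  d=shot(c,"v_%s.png"%c)
  for r in nets.pinpoint(c,"tube0"): print(c,np.round(r["centre"],3),round(r["confidence"],2))
E
```

```text
t: 38.4
eef_pos: [0.476, -0.318, 0.0155]
ee_rot: [3.141, -0.001, 0.002]
force: [-0.0, 1.3, -0.5]
width: 0.0293
gripper_force: 29.9
t: 39.2
eef_pos: [0.4784, -0.3196, 0.2075]
ee_rot: [3.137, -0.012, 0.002]
force: [0.5, -0.8, -0.6]
width: 0.042
gripper_force: 0.0
t: 39.9
eef_pos: [0.4536, 0.0058, 0.2002]
ee_rot: [-3.141, -0.002, 0.001]
force: [1.3, 1.1, 0.1]
width: 0.0416
gripper_force: 0.0
t: 40.7
eef_pos: [0.4502, 0.3307, 0.1994]
ee_rot: [-3.141, -0.001, -0.025]
force: [-0.4, -0.9, -0.6]
width: 0.0421
gripper_force: 0.0
top [ 0.467 -0.32   0.022] 0.91
top [0.45  0.325 0.024] 0.7
top [ 0.465 -0.399  0.02 ] 0.65
```

View pics/v_top.png

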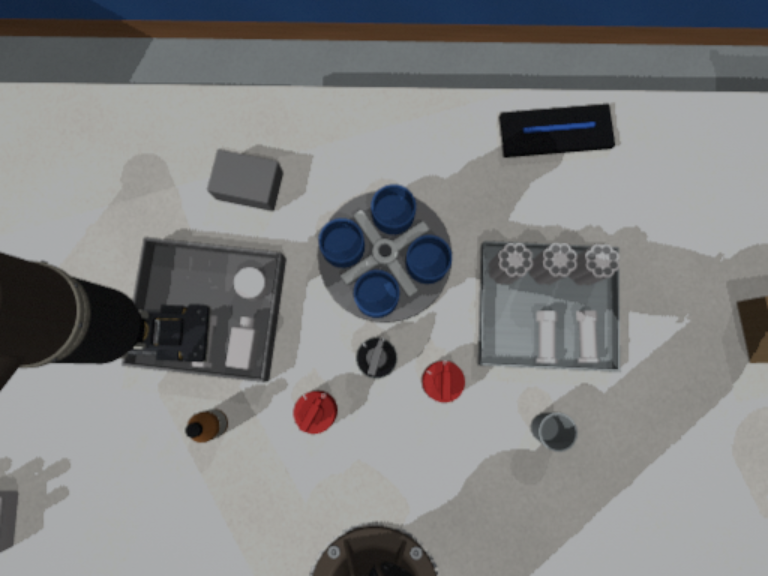

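Two tubes lie in the tray at (546,337) and (588,337), with the three inserts along its far wall. The third tube is still under the gripper, its end showing at (200,362), and both nets put it at (0.45, 0.325).

```bash
python3 -m creep '{"translation":[[-2,-6,-48],[0,0,-48],[0,0,-45],[0,0,-30],[0,0,-14],[0,0,0],[0,0,0],[0,0,0]],"spin":[0,0,0,0,0,0,0,0],"gripper":[0.48,0.48,0.48,0.48,0.48,0.48,0,0]}' 30
python3 -m creep '{"translation":[[0,0,0],[0,0,0],[0,0,0]],"spin":[0,0,0],"gripper":[0,0,0]}'
```

```text
t: 41.7
eef_pos: [0.4487, 0.3203, 0.0159]
ee_rot: [-3.14, -0.001, -0.029]
force: [-0.3, 0.1, 0.8]
width: 0.0313
gripper_force: 0.2
t: 42.0
eef_pos: [0.4487, 0.3204, 0.0158]
ee_rot: [-3.14, -0.001, -0.028]
force: [0.6, -0.5, 6.5]
width: 0.0289
gripper_force: 30.0
```

```bash
python3 -m creep '{"translation":[[0,0,25],[0,0,45],[0,0,48],[0,0,48],[0,0,20]],"spin":[0,0,0,0,0],"gripper":[0,0,0,0,0]}' 30
python3 -m creep '{"translation":[[1,-47,0],[1,-47,0],[1,-47,0],[1,-47,0],[1,-47,0],[1,-47,0]],"spin":[0.005,0.005,0.005,0.005,0.005,0],"gripper":[0,0,0,0,0,0]}'
python3 -m creep '{"translation":[[1,-47,0],[1,-47,0],[1,-47,0],[2,-47,0],[2,-47,0],[2,-48,0],[0,0,0]],"spin":[0,0,0,0,0,0,0],"gripper":[0,0,0,0,0,0,0]}'
```

```text
t: 42.5
eef_pos: [0.4493, 0.3213, 0.206]
ee_rot: [-3.136, -0.005, -0.028]
force: [-0.1, 0.7, -0.7]
width: 0.029
gripper_force: 30.0
t: 43.1
eef_pos: [0.4534, 0.0363, 0.2009]
ee_rot: [-3.141, -0.001, -0.003]
force: [1.0, -0.1, 0.2]
width: 0.0295
gripper_force: 30.0
t: 43.8
eef_pos: [0.4623, -0.2494, 0.2001]
ee_rot: [3.141, 0.001, -0.009]
force: [-1.1, -0.2, -0.8]
width: 0.0292
gripper_force: 30.0
```

```bash
python3 -m creep '{"translation":[[1,3,-48],[0,0,-48],[0,0,-45],[0,0,-30],[0,0,-13],[0,0,-1],[0,0,0]],"spin":[0,0,0,0,0,0,0],"gripper":[0,0,0,0,0,0,0]}' 30
python3 -m creep '{"translation":[[0,0,-1],[0,0,0],[0,0,0],[0,0,45],[0,0,48],[0,0,48],[0,0,45],[0,0,0]],"spin":[0,0,0,0,0,0,0,0],"gripper":[0.48,0.48,0.48,0.48,0.48,0.48,0.6,0.6]}' 30
python3 - <<'E'
from h import *
for c in("side","top"):
  d=shot(c,"w_%s.png"%c)
  for l in("tube0","insert0_mid"):
   for r in nets.pinpoint(c,l): print(c,l,np.round(r["centre"],3),round(r["confidence"],2))
E
```

```text
t: 44.5
eef_pos: [0.464, -0.2416, 0.0155]
ee_rot: [-3.141, 0.001, -0.003]
force: [-0.0, -0.7, -0.5]
width: 0.029
gripper_force: 30.0
t: 45.3
eef_pos: [0.4675, -0.2431, 0.2081]
ee_rot: [3.138, -0.012, -0.003]
force: [0.8, -0.9, -0.2]
width: 0.051
gripper_force: 0.0
side tube0 [ 0.47  -0.314  0.022] 0.86
side tube0 [ 0.465 -0.396  0.02 ] 0.56
side tube0 [ 0.464 -0.241  0.022] 0.55
side insert0_mid [ 0.598 -0.398  0.049] 0.61
top tube0 [ 0.469 -0.32   0.022] 0.53
top tube0 [ 0.465 -0.246  0.021] 0.4
top insert0_mid [ 0.467 -0.317  0.023] 0.17
```

View pics/w_side.png

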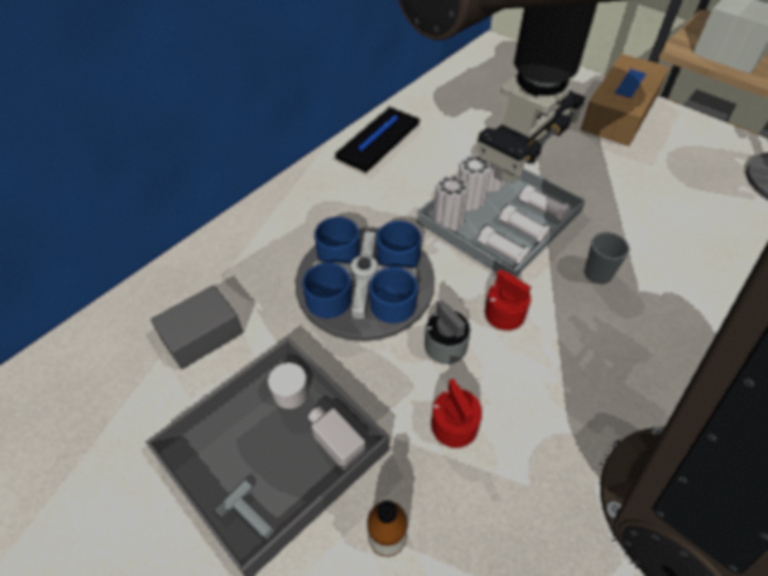

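The crate now holds only the jar (287,385), flask (337,435) and key (245,505), and all six items are in the tray. Next: turn the isolator back on.

```bash
python3 -m creep '{"translation":[[-7,41,0],[-7,41,0],[-7,41,0],[-7,41,0],[-7,41,0],[-5,40,0],[0,0,0],[0,0,0]],"spin":[-0.06,-0.06,-0.06,-0.06,-0.06,-0.06,0,0],"gripper":[0.6,0.6,0.6,0.6,0.6,0.6,0.6,0.6]}' 30
```

```text
t: 46.4
eef_pos: [0.4237, 0.0038, 0.1999]
ee_rot: [3.14, 0.001, -0.36]
force: [-0.0, -0.3, -0.5]
width: 0.0525
gripper_force: 0.0
```

```bash
python3 -m creep '{"translation":[[1,-2,-45],[0,0,-45],[0,0,-35],[0,0,0],[0,0,0],[0,0,0],[0,0,0]],"spin":[0,0,0,0,0,0,0],"gripper":[0.6,0.6,0.6,0.6,0,0,0]}' 40
python3 -m creep '{"translation":[[0,0,0],[0,0,0],[0,0,0],[0,0,0]],"spin":[0,0,0,0],"gripper":[0,0,0,0]}'
```

```text
t: 47.1
eef_pos: [0.4264, 0.0013, 0.0772]
ee_rot: [-3.139, -0.002, -0.364]
force: [-0.6, -0.5, 0.8]
width: 0.0339
gripper_force: 0.0
t: 47.5
eef_pos: [0.4254, 0.0012, 0.0762]
ee_rot: [-3.141, -0.001, -0.362]
force: [-1.1, -0.3, 7.8]
width: 0.0143
gripper_force: 39.5
```

Clean grip with little side force. Turn counter-clockwise 1.05 rad plus a small margin.

```bash
python3 -m creep '{"translation":[[0,0,0],[0,0,0],[0,0,0],[0,0,0],[0,0,0]],"spin":[0.1,0.1,0.1,0.1,0.1],"gripper":[0,0,0,0,0]}' 55
python3 -m creep '{"translation":[[0,0,0],[0,0,0],[0,0,0],[0,0,0],[0,0,0]],"spin":[0.1,0.1,0.1,0.1,0.1],"gripper":[0,0,0,0,0]}'
python3 -m creep '{"translation":[[0,0,0],[0,0,0],[0,0,0],[0,0,0]],"spin":[0.06,0.05,0,0],"gripper":[0,0,0,0]}'
python3 -c "
from h import *
print(get_state()['moment'])"
```

```text
t: 48.0
eef_pos: [0.4258, 0.0024, 0.0762]
ee_rot: [-3.14, -0.002, 0.14]
force: [-6.3, 10.1, 8.7]
width: 0.0137
gripper_force: 54.7
t: 48.5
eef_pos: [0.4252, 0.0038, 0.0762]
ee_rot: [-3.139, -0.004, 0.639]
force: [-12.5, 22.9, 14.8]
width: 0.0141
gripper_force: 54.7
t: 48.9
eef_pos: [0.425, 0.0041, 0.0762]
ee_rot: [-3.139, -0.004, 0.745]
force: [-13.9, 24.2, 15.0]
width: 0.0138
gripper_force: 54.6
[8.61788283 5.09854045 0.04732399]
```

```bash
python3 -m creep '{"translation":[[0,0,0],[0,0,0],[0,0,0]],"spin":[0.06,0,0],"gripper":[0,0,0]}' 60
python3 -c "
from h import *
print(get_state()['moment'])"
python3 -m creep '{"translation":[[0,0,0],[0,0,0],[0,0,0],[0,0,0],[0,0,0],[0,0,45],[0,0,48],[0,0,48]],"spin":[0,0,0,0,0,0,0,0],"gripper":[0.6,0.6,0.6,0.6,0.6,0.6,0.6,0.6]}' 25
python3 -m creep '{"translation":[[5,-48,0],[5,-48,0],[5,-48,0],[5,-48,0],[5,-48,0],[0,0,0],[0,0,0]],"spin":[0,0,0,0,0,0,0],"gripper":[0.6,0.6,0.6,0.6,0.6,0.6,0.6]}'
python3 - <<'E'
from h import *
d=cams.grab_frame("side"); im=d["img"][:,:,::-1]
a=cv2.resize(im[190:250,270:330],(390,390),interpolation=cv2.INTER_CUBIC)
b=cv2.resize(im[90:190,270:400],(400,308),interpolation=cv2.INTER_CUBIC)
b=cv2.copyMakeBorder(b,0,82,0,0,cv2.BORDER_CONSTANT)
cv2.imwrite("pics/z9.png",np.hstack([a,b]))
E
```

```text
t: 49.2
eef_pos: [0.4251, 0.0042, 0.0762]
ee_rot: [-3.139, -0.005, 0.804]
force: [-13.4, 24.1, 14.9]
width: 0.0133
gripper_force: 60.7
[ 8.94177706  5.03332767 -0.97937274]
t: 50.0
eef_pos: [0.4245, 0.0005, 0.2181]
ee_rot: [-3.141, 0.001, 0.806]
force: [1.3, -0.4, -0.8]
width: 0.0523
gripper_force: 0.0
t: 50.7
eef_pos: [0.4493, -0.2403, 0.2158]
ee_rot: [-3.14, 0.001, 0.802]
force: [0.5, 0.0, -0.2]
width: 0.0524
gripper_force: 0.0
```

View pics/z9.png

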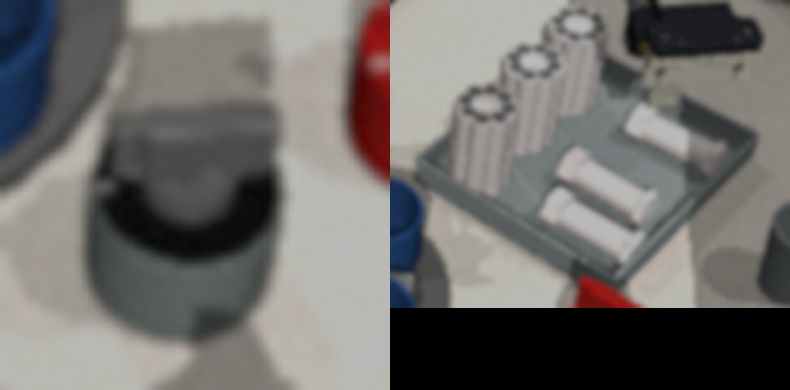

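The handle's nose now points at the ON stroke, at (110,180), and the stop was felt at about 1 N m. All six items sit inside the tray, one tube having shifted slightly, and the robot is clear of everything. Handing in.

```bash
python3 -c "
from h import *
print(arm.job_done())"
```

```text
the job is handed in; nothing more can be done
None
```

I handed the job in: I turned the isolator off, put all three inserts and all three capped tubes in the wash tray, and then turned the isolator fully back on, with the flask, jar and key still in the crate (no verdict came back).

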